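# Put the loaded disc back on the inclined tube rotator

## Task

Put the loaded tube disc back on the tube rotator: take it by its grip bar, set it over the leaning drive shaft and turn it without forcing until the two flats in its hub match those of the shaft, then push it fully home, flush on the drive flange, and let go. Keep the disc from tipping over and leave the tip rack, beaker, bottle and petri dish where they stand.

Things in the scene. Friction and masses are not known exactly. Their poses are not given: they have to be found in the camera images.
- tube_disc: Loaded tube disc, loose on the bench, tubes up, any yaw, left of the rotator or in front of it: white plate 150 mm across, 6 thick, eight capped tubes clipped radially on top (19 mm high, 33 to 68 mm from the axis), round hub 46 mm across up to 29 mm, grip bar on that. 0.15 to 0.31 kg. Origin: centre of its underside, z = its axis, up. Half a turn about z makes no difference to the fit.
- disc_grip (a point): Middle of the disc's grey grip bar, on the disc axis 45 mm above its underside; axes as the disc's. The bar is 46 mm long along x, 22 mm thick along y (pinch it across y) and spans 29 to 60 mm above the underside.
- disc_bore (a point): The hub's mouth: centre of the disc's underside; axes as the disc's. Going up from it: a funnel 28 mm wide narrowing to 21.8, round 21.8 mm to 8 mm deep, then a slot with two flats, 22 mm long along the disc's x (parallel to the grip bar) and 13.2 mm wide along y, to 23.5 mm deep. The slot's long edges are bevelled 1.2 x 2 mm, so the disc sinks a little as the flats come near the match.
- drive_seat (a point): Where the disc's underside centre must rest: middle of the face of the steel drive flange, 48 mm across. Fixed to the motor head; does not turn with the shaft. z = shaft axis, out of the head, leaning 30 degrees from vertical to the rotator's front; y is level. Until the flats match, the disc stops on the shaft end, 10 to 14 mm short of here.
- shaft_end (a point): Middle of the shaft's end, 22 mm along z from drive_seat; axes as drive_seat's. Shaft 20 mm in diameter with two flats 11 mm apart, end bevelled 2.5 mm. Its worm drive cannot be turned by hand. Its broad 20 mm width lies within 43 degrees either way of the level y axis; the exact angle is not reported, to be felt for. The hub drops on within about 7 degrees of the match.
- rotator: Tube rotator, fixed: white case 150 deep (x) x 120 wide (y) x 50 mm high, dial and rocker on its front (-x); two grey cheeks to 127 mm high with black clamp knobs (out to 65 mm sideways), between them a white motor head 80 mm across leaning to the front. Origin: centre of its underside; x points to its back. drive_seat is 24 mm in front of it, 150 mm up.
- tip_rack: Bystander: closed grey-white pipette tip rack, 83 x 121 x 72 mm, loose; in front of the rotator or left of it, where the disc is not. Origin: centre of its underside. Leave alone.
- small_beaker: Bystander: small empty glass beaker, 58 mm across, 60 mm high, loose, left of the rotator. Origin: centre of its underside. Leave alone.
- clear_bottle: Bystander: clear reagent bottle with dark blue cap, 72 mm across, 139 mm high, loose, right of the petri dish. Origin: centre of its underside. Leave alone.
- petri_dish: Bystander: clear petri dish, 68 mm across, 14 mm high, loose, right of the rotator. Origin: centre of its underside. Leave alone.

How it is judged:
By the outcome, as a careful person would: the job done as asked, in the order asked, and still so for the second after the job is handed in, with the robot touching nothing.
It also fails if it takes over 61 s, if anything falls off the work surface, if the arm or the gripper's body presses on something with over 40 N, if the wrist force passes 120 N, or if a joint passes its speed limit or range.

## Robot

A 6-joint arm with a two-finger parallel gripper is mounted at the origin on the work surface; the furniture and walls round the work are solid. World frame = base frame: x ahead of the robot, y to its left, z up, the work surface at z = 0. Lengths are in m, angles in rad, forces in N, time in s.
With the tool pointing down it reaches from about 0.325 to 1 m from the base axis. Payload 5.1 kg.
Tool frame: the origin (TCP) lies at the very end of the fingers, on their centre line; the grasp point (between the pads) lies 19 mm behind it; z points along the fingers, y is the line along which they close (so a half turn about z gives the same grasp; the last joint's range is limited). The gripper opens to 85 mm and grips with 20 to 120 N. Pads are 22 mm wide; open, the fingers measure 114 mm over their backs; the gripper's body (76 mm by 85 mm) begins 54 mm behind the grasp point. The pads swing forward as they close: fully open they stand 13 mm farther back than shut.
Start: joints at [1.076, 0.124, 1.65, -0, 1.367, -0.083], TCP at [0.26, 0.596, 0.231] pointing down, gripper open.
Joint ranges: [-2.61, 2.61], [-1.02, 2.33], [0.03, 2.71], [-1.35, 4.49], [0.32, 2.68], [-2.91, 2.91]. Speed limits (rad/s): [2.57, 2.57, 3.14, 3.14, 3.14, 3.14].

## Interface

Orientations are given as a rotation vector (axis times angle).
In Python, from station import ctrl gives the robot as it stands.
- The arm moves only by the tool play_rows, never from a script. Its arguments are lists of equal length, an entry for each row: "offset": the shift along the world's x, y, z in m, a list of three; "rot": the turn, a rotation vector about the world's x, y, z in degrees, a list of three. A call has exactly 5 rows; each row is the pose to reach, as a shift and turn from the pose commanded when the call began; what a row does not reach only later rows make up. A row lasts 1/10 s, in which the tool goes at most 50 mm and 8.59 degrees, less where a joint would pass 70% of its speed; a pose out of reach is approached as far as the arm can. A call with a gripper value outside its range is refused whole. "claw" is the opening, from 0 (shut) to 1 (fully open), set as the call begins (left out, the last holds). The fingers move at their own pace and stop on an object; "force" is the grip in N (left out, the last holds). Time passes only in rows, so rows that repeat a pose let the fingers close, or fill a call up. It gives the time, the measured TCP pose, the force, the opening and the grip force at its end, in the units of the state.
- ctrl.sense(): the state, without advancing time (a new reading comes with each control period).
- ctrl.get_image(name): name is "side" or "top"; returns a dict with "image" (400x640x3 uint8, red, green, blue), "range_z" (400x640 float32, m along the optical axis (not along the pixel's ray), 0 where there is no reading), "K" (3x3 intrinsics, pixels), "rvec" (rotation vector, rad) and "tvec" (3), from world to camera coordinates, as OpenCV has them. Camera axes: x right, y down, z forward; pixel columns grow to the right and rows downward; lengths in m; the calibration is good to about 2 mm. A picture is of the moment at which its call begins.
- ctrl.finish_job(): hands the job in; it is judged then, once.
The state is a dict: "clock": time; "q": joint angles; "joint_velocities": joint speeds; "tau": joint torques, N m; "tool_pos": TCP position; "ee_rot": TCP orientation; "ft_force": force on the tool from outside, world axes, zero at the start; "ft_torque": the same for the moment, N m; "grip_width": opening from 0.0 (shut) to 1.0 (fully open); "grasp_force": force on a finger pad.
Only numpy, scipy, OpenCV 4.12 (cv2) and the standard library are available. Lean on these libraries where they do the work, as an engineer would, in place of code of your own. Each camera call takes 0.05 s, during which the arm holds its last target. There are 200 camera calls.

## Working session

There is one attempt and no reset: what is moved stays moved. The work goes in short steps, Python scripts to look and compute and a tool call to move; the robot and the scene stay as the last step left them, time stands still between calls to the robot, and variables do not carry over. Pictures are saved under pics/ and viewed, at most 10 in all, crops included, and the job is handed in when it is done.

Besides the shell and the picture viewer there is one more tool, called in YAML: its name, and indented under it one key for each argument. play_rows: Moves the arm, as the interface text tells. Its arguments: {"type":"object","properties":{"offset":{"type":"array"},"rot":{"type":"array"},"claw":{"type":"number"},"force":{"type":"number"}},"required":["offset","rot"]}

```bash
mkdir -p pics; cat > h.py <<'E'
import numpy as np, cv2
from scipy.spatial.transform import Rotation as R
from station import ctrl
def grab(n,tag):
    d=ctrl.get_image(n); np.savez(f'pics/{tag}.npz',**d)
    cv2.imwrite(f'pics/{tag}.png',d['image'][:,:,::-1]); return d
def load(tag): return dict(np.load(f'pics/{tag}.npz'))
def world(d):
    K=d['K'];z=d['range_z'].astype(float);v,u=np.mgrid[:400,:640]
    P=np.stack([(u-K[0,2])/K[0,0]*z,(v-K[1,2])/K[1,1]*z,z],-1)
    M=cv2.Rodrigues(d['rvec'])[0]
    W=(P-d['tvec'].ravel())@M; W[z==0]=np.nan; return W
E
python3 - <<'E'
from h import *
for n in('top','side'):
    d=grab(n,n+'0'); M=cv2.Rodrigues(d['rvec'])[0]; print(n,-M.T@d['tvec'].ravel(),M[2])
s=ctrl.sense();print(s)
E
```

```text
top [0.38606381 0.08157888 1.07200711] [ 0.20681738 -0.02210085 -0.97812991]
side [1.62455717 0.0412819  0.63292927] [-0.89429685  0.03311    -0.44624755]
{'clock': 0.1, 'q': array([ 1.07641311e+00,  1.24437294e-01,  1.65154804e+00,  2.42886414e-05,
        1.36750995e+00, -8.25990333e-02]), 'joint_velocities': array([-3.40038758e-05, -1.95639262e-03, -9.10720985e-04, -1.37758462e-03,
        2.60827500e-03,  5.57695960e-04]), 'tau': array([ 5.30997931e-04, -4.24932754e+01, -3.66652322e+01,  1.29233968e-05,
        3.90744550e-03,  1.71540836e-05]), 'tool_pos': array([0.25991356, 0.59516358, 0.23017136]), 'ee_rot': array([-6.42160730e-01, -3.07468401e+00,  2.85399188e-03]), 'ft_force': array([-0.37323418, -0.04055299,  0.69384676]), 'ft_torque': array([ 0.01029501, -0.01057841, -0.01689363]), 'grasp_force': 0.0, 'grip_width': 0.9993377891332665}
```

View pics/top0.png

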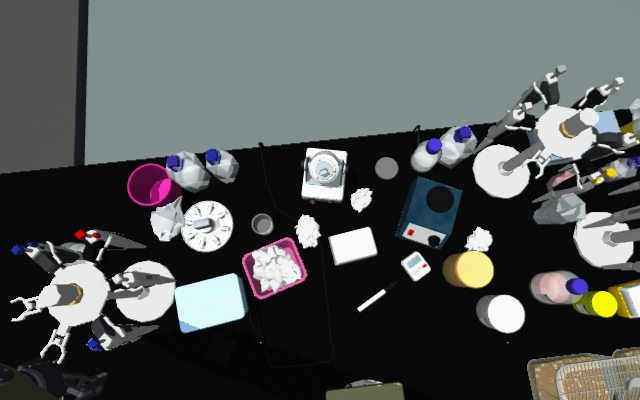

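View pics/side0.png

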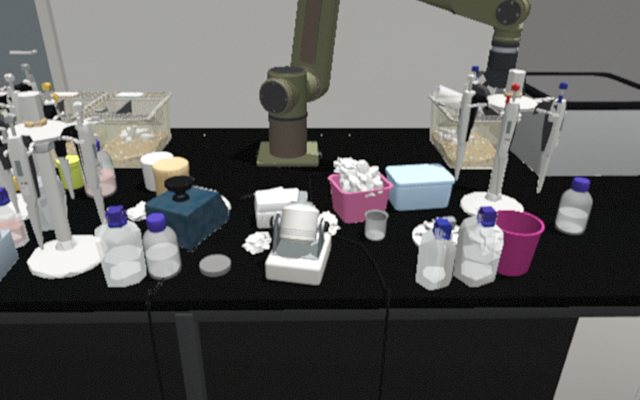

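The top view shows the disc at about (207,226) and the rotator at (325,175), with the tip rack at (353,246), beaker at (262,224) and dish at (386,168). A bag or paper sits close to the disc at about (168,222).

```bash
python3 - <<'E'
from h import *
d=load('top0');W=world(d)
def crop(u0,u1,v0,v1,k): return cv2.resize(d['image'][v0:v1,u0:u1,::-1],None,fx=k,fy=k,interpolation=cv2.INTER_CUBIC)
cv2.imwrite('pics/c0.png',np.hstack([crop(165,245,190,260,5),crop(290,360,138,208,5)]))
# disc bar
def sel(u0,u1,v0,v1,z0,z1):
    w=W[v0:v1,u0:u1].reshape(-1,3); return w[(w[:,2]>z0)&(w[:,2]<z1)]
p=sel(180,236,200,252,.054,.068);print('bar',len(p),p.mean(0),p.min(0),p.max(0))
r=cv2.minAreaRect(p[:,:2].astype(np.float32)*1000);print(r); 
c,_,vt=None,None,np.linalg.svd(p[:,:2]-p[:,:2].mean(0))[2];print('axis deg',np.degrees(np.arctan2(vt[0,1],vt[0,0])))
p=sel(180,236,200,252,.003,.03);print('plate',len(p),p.min(0),p.max(0)); print(cv2.minEnclosingCircle(p[:,:2].astype(np.float32)*1000))
# rotator case top
p=sel(295,355,140,210,.04,.056);print('case',len(p),cv2.minAreaRect(p[:,:2].astype(np.float32)*1000))
p=sel(295,355,140,210,.11,.2);print('head',len(p),p.min(0),p.max(0))
print(W[164:182:2,314:336:2,2].round(3))
for n,(u,v) in dict(bench=(280,190),bag=(168,222),bottleL=(188,170),cup=(152,185),beak=(262,220),box=(210,300)).items(): print(n,W[v,u].round(3))
p=sel(148,182,200,245,.02,.3);print('bag',p.max(0),p.min(0))
E
```

```text
bar 130 [0.58012436 0.39520114 0.05818734] [0.56729066 0.37208305 0.05413858] [0.59286755 0.41761402 0.06257107]
((580.315673828125, 395.1588134765625), (22.361257553100586, 46.28126907348633), 8.046878814697266)
axis deg 99.56424098490068
plate 1488 [0.50057634 0.31649151 0.0030119 ] [0.66213345 0.47292551 0.02987118]
((581.3549194335938, 390.47528076171875), 108.74075317382812)
case 1085 ((685.830810546875, 40.6294059753418), (119.81168365478516, 156.52725219726562), 77.67582702636719)
head 937 [ 0.64028589 -0.02414639  0.11034865] [0.7326098  0.10487567 0.17278923]
[[0.148 0.15  0.155 0.157 0.159 0.158 0.158 0.159 0.156 0.151 0.148]
 [0.148 0.155 0.154 0.156 0.153 0.154 0.157 0.156 0.155 0.149 0.151]
 [0.143 0.151 0.15  0.154 0.153 0.156 0.158 0.152 0.153 0.153 0.147]
 [0.145 0.148 0.15  0.155 0.168 0.169 0.166 0.151 0.149 0.152 0.144]
 [0.138 0.146 0.144 0.171 0.168 0.17  0.167 0.146 0.146 0.149 0.142]
 [0.138 0.143 0.145 0.165 0.165 0.145 0.143 0.145 0.142 0.139 0.136]
 [0.129 0.136 0.14  0.139 0.14  0.141 0.143 0.14  0.141 0.133 0.13 ]
 [0.124 0.126 0.135 0.137 0.141 0.139 0.137 0.135 0.128 0.13  0.123]
 [0.051 0.124 0.125 0.128 0.13  0.131 0.131 0.126 0.125 0.119 0.054]]
bench [ 0.665  0.174 -0.003]
bag [0.593 0.488 0.052]
bottleL [0.711 0.4   0.131]
cup [0.719 0.549 0.009]
beak [0.579 0.234 0.003]
box [0.37  0.372 0.085]
bag [0.67111683 0.55665864 0.11321299] [0.54858995 0.45969911 0.02010109]
```

View pics/c0.png

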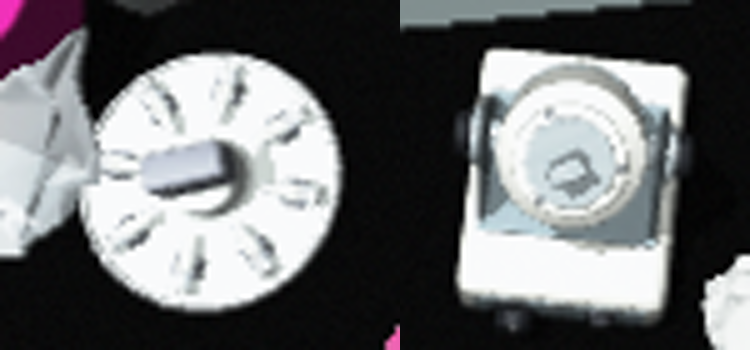

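```bash
python3 - <<'E'
from h import *
d=load('top0')
# average depth over several frames
D=[];
for i in range(6): D.append(ctrl.get_image('top')['range_z'])
D=np.array(D); d['range_z']=np.median(D,0); np.savez('pics/avg.npz',**d); print('noise',np.nanstd(D,0)[170:180,318:330].mean())
W=world(d)
w=W[138:208,290:360].reshape(-1,3)
# plane of head face: ransac with normal leaning ~30deg
p=w[(w[:,2]>.1)&(w[:,2]<.2)]
rng=np.random.default_rng(0);best=0
for _ in range(3000):
    a=p[rng.choice(len(p),3,False)];n=np.cross(a[1]-a[0],a[2]-a[0]);n/=np.linalg.norm(n)+1e-12;n*=np.sign(n[2])
    if abs(np.degrees(np.arccos(n[2]))-30)>8: continue
    k=np.abs((p-a[0])@n)<.002
    if k.sum()>best:best=k.sum();B=k
for _ in range(5):
    c=p[B].mean(0);n=np.linalg.svd(p[B]-c)[2][2];n*=np.sign(n[2]);B=np.abs((p-c)@n)<.002
print('plane',B.sum(),c,n,'tilt',np.degrees(np.arccos(n[2])),'yaw of front',np.degrees(np.arctan2(n[1],n[0])))
h=(p-c)@n
f=np.array([n[0],n[1],0]);f/=np.linalg.norm(f)
y=np.cross(n,-f);y/=np.linalg.norm(y);x=np.cross(y,n)
print(np.histogram(h,bins=np.arange(-.03,.036,.002)))
q=np.c_[(p-c)@x,(p-c)@y]*1000
for lo,hi in((-.004,.004),(.0,.01),(.012,.04)):
    k=(h>lo)&(h<hi); print(lo,hi,k.sum(),cv2.minEnclosingCircle(q[k].astype(np.float32)),np.c_[q[k].min(0),q[k].max(0)].round(1).tolist())
k=h>.013; t=q[k]; print('shaft',t.mean(0), cv2.minAreaRect(t.astype(np.float32)), c+ (t.mean(0)/1000)@np.c_[x,y].T); print(np.c_[t,h[k]*1000].round(1).tolist())
# case yaw from edges
p2=w[(w[:,2]>.042)&(w[:,2]<.058)]; 
for tol in (0,): print(cv2.minAreaRect(p2[:,:2].astype(np.float32)*1000),len(p2))
im=d['image'][138:208,290:360,::-1]; cv2.imwrite('pics/c1.png',cv2.resize(d['image'][155:195,305:345,::-1],None,fx=14,fy=14,interpolation=cv2.INTER_CUBIC))
E
```

```text
noise 0.007433214
plane 212 [0.66694787 0.04434569 0.14947891] [-0.48700009  0.10874997  0.86660507] tilt 29.933507802986718 yaw of front 167.41204076358434
(array([ 14,   2,   4,   3,   2,  37,  52,  71,  98,  39,   5,  78,  60,
         6, 106, 106,   1,   1,   1,   1,   2,   1,   1,   1,   4,  17,
        11,   0,   0,   0,   0,   0]), array([-3.00000000e-02, -2.80000000e-02, -2.60000000e-02, -2.40000000e-02,
       -2.20000000e-02, -2.00000000e-02, -1.80000000e-02, -1.60000000e-02,
       -1.40000000e-02, -1.20000000e-02, -1.00000000e-02, -8.00000000e-03,
       -6.00000000e-03, -4.00000000e-03, -2.00000000e-03,  2.77555756e-17,
        2.00000000e-03,  4.00000000e-03,  6.00000000e-03,  8.00000000e-03,
        1.00000000e-02,  1.20000000e-02,  1.40000000e-02,  1.60000000e-02,
        1.80000000e-02,  2.00000000e-02,  2.20000000e-02,  2.40000000e-02,
        2.60000000e-02,  2.80000000e-02,  3.00000000e-02,  3.20000000e-02,
        3.40000000e-02]))
-0.004 0.004 219 ((1.4831409454345703, 1.1756272315979004), 25.71901512145996) [[-22.8, 23.8], [-22.9, 22.8]]
0.0 0.01 110 ((-1.16872
[... 436 characters left out ...]
.3], [3.6, 2.9, 19.0], [4.2, 0.4, 20.8], [4.8, -2.2, 22.0], [5.1, -4.7, 22.2], [4.7, -7.2, 19.1], [0.6, 7.7, 19.8], [1.2, 5.2, 21.2], [1.3, 2.6, 20.5], [1.7, 0.1, 20.9], [2.3, -2.5, 22.2], [2.5, -5.0, 21.9], [2.3, -7.5, 20.1], [-2.4, 10.1, 19.3], [-1.3, 7.4, 22.5], [-0.9, 4.8, 23.1], [-1.1, 2.4, 21.1], [-0.8, -0.2, 21.4], [-0.6, -2.7, 20.9], [-0.0, -5.2, 22.2], [0.4, -7.8, 22.8], [-3.6, 7.1, 23.7], [-4.0, 4.7, 20.9], [-3.4, 2.1, 22.2], [-3.5, -0.4, 21.0], [-2.8, -3.0, 22.8], [-2.6, -5.5, 22.2], [-6.8, 6.9, 21.3], [-6.3, 4.4, 22.3], [-6.4, 1.9, 20.8], [-6.0, -0.7, 21.1], [-9.3, 4.2, 20.6]]
((688.81982421875, 39.88866424560547), (118.82276153564453, 150.25550842285156), 77.79911804199219) 1066
```

View pics/c1.png

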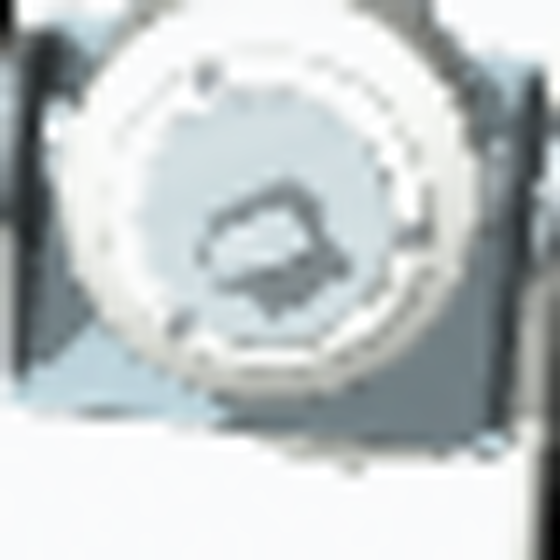

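The enlarged view shows the shaft end at about (255,235), its broad side running from lower left to upper right. The depth fit gives a 10.4 x 18.6 mm end face, turned about 35° from level y. The flange tilt of 29.9° and its height of 149.5 mm both match the given values. Next I check the path for tall objects.

```bash
cat >> h.py <<'E'
SEAT=np.array([.6666,.0447,.1498]); YAW=167.6
n=R.from_euler('z',YAW,degrees=True).apply([.5,0,.8660254])
ys=np.cross([0,0,1],-n); ys/=np.linalg.norm(ys); xs=np.cross(ys,n)
def seatR(a): # tool rot with disc x at broad angle a (deg from level y about n)
    dx=R.from_rotvec(n*np.radians(a)).apply(ys); dy=np.cross(n,dx)
    return R.from_matrix(np.c_[np.cross(dy,-n),dy,-n])
def downR(yawdisc):
    dx=np.array([np.cos(np.radians(yawdisc)),np.sin(np.radians(yawdisc)),0]); dy=np.cross([0,0,1],dx)
    return R.from_matrix(np.c_[np.cross(dy,[0,0,-1]),dy,[0,0,-1]])
def plan(p,Rt):
    s=ctrl.sense(); Rc=R.from_rotvec(s['ee_rot'])
    for k in (0,1):
        Rg=Rt*R.from_euler('z',180*k,degrees=True)
        print('off',(np.array(p)-s['tool_pos']).round(4).tolist(),'rot',np.degrees((Rg*Rc.inv()).as_rotvec()).round(2).tolist())
    print('pos',s['tool_pos'].round(4),'q',s['q'].round(2),'t',s['clock'],'F',s['ft_force'].round(1),s['ft_torque'].round(2),'grip',round(s['grip_width'],3),s['grasp_force'])
E
python3 - <<'E'
from h import *
W=world(load('avg'))
g=np.full((14,14),np.nan)
for i in range(14):
  for j in range(14):
    x0=.2+.04*i;y0=.05+.04*j*1.4
    k=(W[...,0]>x0)&(W[...,0]<x0+.04)&(W[...,1]>y0)&(W[...,1]<y0+.056)
    if k.any(): g[i,j]=np.nanmax(W[...,2][k])
print('y',(.05+.056*np.arange(14)).round(2));
for i in range(14): print(round(.2+.04*i,2),g[i].round(2))
plan([.580,.395,.13],downR(98.5))
E
```

```text
y [0.05 0.11 0.16 0.22 0.27 0.33 0.39 0.44 0.5  0.55 0.61 0.67 0.72 0.78]
0.2 [0.01 0.   0.   0.01 0.   0.   0.   0.   0.35 0.37 0.17 0.19 0.   0.  ]
0.24 [0.01 0.   0.   0.03 0.   0.   0.   0.52 0.54 0.42 0.27 0.15 0.15 0.17]
0.28 [0.01 0.   0.   0.04 0.09 0.09 0.09 0.37 0.54 0.5  0.36 0.   0.23 0.16]
0.32 [0.01 0.   0.   0.03 0.09 0.09 0.09 0.37 0.37 0.31 0.31 0.   0.   0.  ]
0.36 [0.01 0.14 0.14 0.11 0.09 0.09 0.09 0.09 0.32 0.38 0.31 0.31  nan 0.  ]
0.4 [0.01 0.15 0.15 0.14 0.09 0.09 0.31 0.38 0.33 0.38 0.31 0.31  nan  nan]
0.44 [0.01 0.15 0.15 0.13 0.09 0.   0.25 0.37 0.32 0.32 0.32 0.    nan  nan]
0.48 [0.04 0.09 0.12 0.12 0.   0.01 0.02 0.   0.37 0.32 0.37 0.1  0.1   nan]
0.52 [0.04 0.04 0.06 0.06 0.01 0.02 0.02 0.04 0.37 0.   0.35 0.1  0.11  nan]
0.56 [ 0.03  0.03  0.06  0.06  0.01  0.06  0.06  0.06  0.05  0.    0.   -0.
  0.09  0.  ]
0.6 [0.05 0.05 0.01 0.   0.01 0.02 0.03 0.11 0.11 0.   0.   0.   0.   0.  ]
0.64 [0.17 0.05 0.01 0.   0.   0.02 0.01 0.11 0.11 0.11 0.   0.   0.   0.  ]
0.68 [0.16 0.   0.01 0.   0.11 0.12 0.16 0.15 0.06 0.11 0.   0.   0.   0.  ]
0.72 [0.13 0.   0.01 0.01 0.14 0.14 0.17 0.16 0.11 0.11 0.   0.   0.   0.  ]
off [0.3199, -0.2006, -0.1011] rot [0.02, 0.01, 122.09]
off [0.3199, -0.2006, -0.1011] rot [0.01, -0.02, -57.91]
pos [0.2601 0.5956 0.2311] q [ 1.08  0.12  1.65  0.    1.37 -0.08] t 0.4 F [ 0.3 -0.5 -0.3] [-0.02  0.01  0.01] grip 1.002 0.0
```

```bash
python3 - <<'E'
from h import *
d=load('avg');W=world(d)
k=(W[...,2]>.2)&(W[...,0]>.3)&(W[...,0]<.6)&(W[...,1]>.3)&(W[...,1]<.75)
v,u=np.nonzero(k); o=np.argsort(W[v,u,1])
for i in o[::max(1,len(o)//50)]: print(u[i],v[i],W[v[i],u[i]].round(2))
E
```

```text
155 278 [0.43 0.44 0.25]
135 278 [0.43 0.45 0.33]
151 283 [0.42 0.45 0.25]
117 280 [0.43 0.46 0.37]
112 278 [0.43 0.47 0.37]
117 336 [0.33 0.49 0.31]
137 331 [0.32 0.49 0.23]
116 291 [0.41 0.5  0.3 ]
93 341 [0.33 0.5  0.37]
107 348 [0.31 0.5  0.32]
99 349 [0.31 0.51 0.34]
107 287 [0.42 0.51 0.3 ]
103 237 [0.52 0.52 0.32]
122 237 [0.53 0.52 0.24]
121 245 [0.51 0.52 0.24]
103 246 [0.51 0.52 0.31]
94 238 [0.52 0.52 0.33]
100 309 [0.38 0.53 0.3 ]
98 308 [0.38 0.53 0.31]
98 272 [0.45 0.53 0.3 ]
96 315 [0.37 0.53 0.3 ]
94 272 [0.45 0.54 0.31]
90 300 [0.4  0.54 0.31]
88 286 [0.43 0.55 0.31]
86 290 [0.42 0.55 0.32]
18 373 [0.3  0.55 0.47]
83 284 [0.43 0.56 0.31]
74 292 [0.42 0.56 0.34]
83 269 [0.46 0.56 0.31]
57 289 [0.42 0.56 0.38]
13 369 [0.31 0.56 0.47]
80 267 [0.47 0.57 0.31]
76 315 [0.37 0.57 0.31]
74 317 [0.37 0.57 0.31]
48 296 [0.41 0.58 0.38]
70 320 [0.37 0.58 0.31]
65 306 [0.39 0.59 0.31]
68 331 [0.34 0.59 0.3 ]
60 306 [0.39 0.6  0.31]
57 306 [0.4  0.61 0.31]
59 263 [0.48 0.61 0.3 ]
53 330 [0.35 0.62 0.3 ]
50 341 [0.33 0.62 0.3 ]
61 257 [0.5  0.63 0.27]
74 255 [0.51 0.63 0.23]
37 245 [0.52 0.64 0.33]
36 258 [0.49 0.64 0.33]
54 246 [0.52 0.64 0.28]
39 303 [0.41 0.65 0.3 ]
31 298 [0.42 0.67 0.3 ]
16 300 [0.42 0.7  0.3 ]
```

play_rows:
  offset:
    - [0, 0, 0.05]
    - [0, 0, 0.1]
    - [0, 0, 0.15]
    - [0, 0, 0.2]
    - [0.02, -0.04, 0.21]
  rot:
    - [0, 0, 0]
    - [0, 0, 0]
    - [0, 0, 0]
    - [0, 0, 0]
    - [0, 0, 0]

```text
clock: 0.9
tool_pos: [0.2794, 0.5586, 0.4491]
ee_rot: [0.634, 3.074, 0.018]
ft_force: [0.1, -0.2, 0.4]
grip_width: 1.003
grasp_force: 0.0
```

play_rows:
  offset:
    - [0.03, -0.03, 0]
    - [0.06, -0.06, 0]
    - [0.1, -0.09, 0]
    - [0.14, -0.11, 0]
    - [0.18, -0.13, 0]
  rot:
    - [0, 0, -8]
    - [0, 0, -16]
    - [0, 0, -24]
    - [0, 0, -32]
    - [0, 0, -40]

```text
clock: 1.4
tool_pos: [0.4614, 0.4243, 0.4419]
ee_rot: [1.663, 2.665, 0.002]
ft_force: [0.1, 0.6, -0.1]
grip_width: 1.002
grasp_force: 0.0
```

```bash
python3 -c "
from h import *
plan([.580,.395,.13],downR(98.5))"
```

```text
off [0.1186, -0.0293, -0.3119] rot [-0.07, -0.05, 162.43]
off [0.1186, -0.0293, -0.3119] rot [-0.04, 0.05, -17.57]
pos [0.4614 0.4243 0.4419] q [0.66 0.02 1.41 0.   1.71 0.2 ] t 1.4 F [ 0.1  0.6 -0.1] [-0.01 -0.02 -0.  ] grip 1.002 0.0
```

play_rows:
  offset:
    - [0.04, -0.01, 0]
    - [0.085, -0.02, -0.01]
    - [0.1186, -0.0293, -0.05]
    - [0.1186, -0.0293, -0.1]
    - [0.1186, -0.0293, -0.15]
  rot:
    - [0, 0, -6]
    - [0, 0, -12]
    - [0, 0, -17.6]
    - [0, 0, -17.6]
    - [0, 0, -17.6]

```text
clock: 1.9
tool_pos: [0.5803, 0.3955, 0.2922]
ee_rot: [2.047, 2.383, 0.002]
ft_force: [1.1, 1.2, -0.3]
grip_width: 1.002
grasp_force: 0.0
```

play_rows:
  offset:
    - [0, 0, -0.05]
    - [0, 0, -0.1]
    - [0, 0, -0.14]
    - [0, 0, -0.16]
    - [0, 0, -0.16]
  rot:
    - [0, 0, 0]
    - [0, 0, 0]
    - [0, 0, 0]
    - [0, 0, 0]
    - [0, 0, 0]

```text
clock: 2.4
tool_pos: [0.5761, 0.3948, 0.1281]
ee_rot: [-2.042, -2.383, 0.014]
ft_force: [0.3, 0.7, 0.3]
grip_width: 0.999
grasp_force: 0.0
```

```bash
python3 -c "
from h import *
plan([.580,.395,.033],downR(98.5))
d=grab('top','t1');cv2.imwrite('pics/c2.png',cv2.resize(d['image'][170:290,140:280,::-1],None,fx=5,fy=5,interpolation=cv2.INTER_CUBIC))"
```

```text
off [0.0039, 0.0002, -0.0951] rot [0.72, 0.41, 179.7]
off [0.0039, 0.0002, -0.0951] rot [0.26, -0.46, -0.3]
pos [0.5761 0.3948 0.1281] q [ 0.52  0.31  1.61 -0.    1.23  0.37] t 2.4 F [0.3 0.7 0.3] [-0.03 -0.03  0.04] grip 0.999 0.0
```

View pics/c2.png

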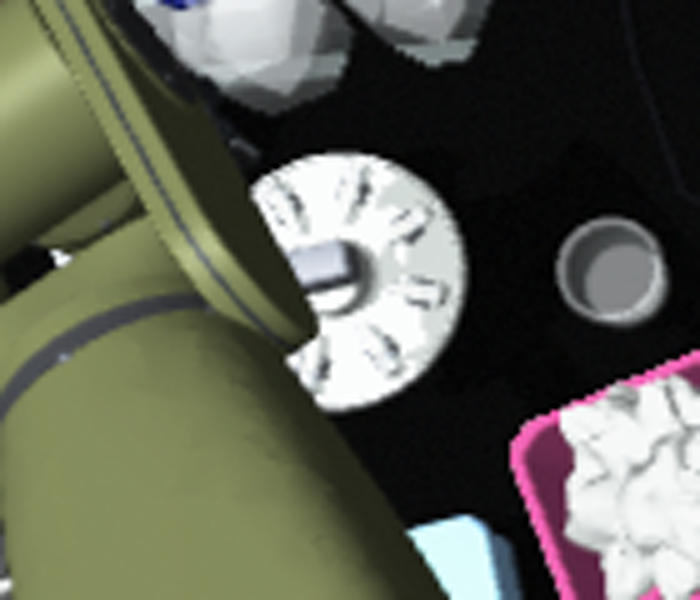

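The disc is undisturbed; the bar is visible at (325,265) and the arm covers the rest. Next I descend.

play_rows:
  offset:
    - [0, 0, -0.03]
    - [0, 0, -0.055]
    - [0, 0, -0.07]
    - [0, 0, -0.08]
    - [0, 0, -0.08]
  rot:
    - [0, 0, 0]
    - [0, 0, 0]
    - [0, 0, 0]
    - [0, 0, 0]
    - [0, 0, 0]

```text
clock: 2.95
tool_pos: [0.5787, 0.3963, 0.0534]
ee_rot: [-2.044, -2.385, 0.001]
ft_force: [-0.4, 0.7, -0.4]
grip_width: 1.0
grasp_force: 0.0
```

```bash
python3 -c "
from h import *
plan([.580,.395,.033],downR(98.5))"
```

```text
off [0.0013, -0.0013, -0.0204] rot [0.06, 0.03, 179.69]
off [0.0013, -0.0013, -0.0204] rot [0.02, -0.04, -0.31]
pos [0.5787 0.3963 0.0534] q [0.52 0.39 1.65 0.   1.11 0.37] t 2.95 F [-0.4  0.7 -0.4] [0.01 0.03 0.04] grip 1.0 0.0
```

play_rows:
  offset:
    - [0.001, -0.001, -0.012]
    - [0.001, -0.001, -0.021]
    - [0.001, -0.001, -0.021]
    - [0.001, -0.001, -0.021]
    - [0.001, -0.001, -0.021]
  rot:
    - [0, 0, 0]
    - [0, 0, 0]
    - [0, 0, 0]
    - [0, 0, 0]
    - [0, 0, 0]

```text
clock: 3.45
tool_pos: [0.5801, 0.3955, 0.0332]
ee_rot: [2.044, 2.385, 0.001]
ft_force: [-0.4, 0.3, 0.4]
grip_width: 0.998
grasp_force: 0.0
```

play_rows:
  offset:
    - [0, 0, 0]
    - [0, 0, 0]
    - [0, 0, 0]
    - [0, 0, 0]
    - [0, 0, 0]
  rot:
    - [0, 0, 0]
    - [0, 0, 0]
    - [0, 0, 0]
    - [0, 0, 0]
    - [0, 0, 0]
  claw: 0
  force: 40

```text
clock: 3.95
tool_pos: [0.58, 0.3955, 0.033]
ee_rot: [2.044, 2.385, 0.001]
ft_force: [0.0, -0.6, -0.1]
grip_width: 0.25
grasp_force: 41.0
```

play_rows:
  offset:
    - [0, 0, 0]
    - [0, 0, 0]
    - [0, 0, 0]
    - [0, 0, 0]
    - [0, 0, 0]
  rot:
    - [0, 0, 0]
    - [0, 0, 0]
    - [0, 0, 0]
    - [0, 0, 0]
    - [0, 0, 0]
  claw: 0
  force: 80

```text
clock: 4.45
tool_pos: [0.5801, 0.3955, 0.0331]
ee_rot: [2.044, 2.385, 0.001]
ft_force: [-0.4, -0.2, 2.8]
grip_width: 0.243
grasp_force: 78.5
```

```bash
python3 -c "
from h import *
plan([.580,.395,.033],downR(98.5))"
```

```text
off [-0.0001, -0.0005, -0.0001] rot [-0.06, -0.03, 179.69]
off [-0.0001, -0.0005, -0.0001] rot [-0.02, 0.04, -0.31]
pos [0.5801 0.3955 0.0331] q [ 0.52  0.41  1.66 -0.    1.07  0.37] t 4.45 F [-0.4 -0.2  2.8] [-0.03 -0.09  0.06] grip 0.243 78.49474310874939
```

play_rows:
  offset:
    - [0, 0, 0.02]
    - [0, 0, 0.06]
    - [0, 0, 0.11]
    - [0, 0, 0.16]
    - [0, 0, 0.2]
  rot:
    - [0, 0, 0]
    - [0, 0, 0]
    - [0, 0, 0]
    - [0, 0, 0]
    - [0, 0, 0]

```text
clock: 4.95
tool_pos: [0.5796, 0.3954, 0.2349]
ee_rot: [2.044, 2.385, 0.001]
ft_force: [1.6, 0.4, -1.3]
grip_width: 0.244
grasp_force: 78.3
```

play_rows:
  offset:
    - [0, -0.02, 0.03]
    - [0, -0.05, 0.05]
    - [0, -0.09, 0.06]
    - [0, -0.12, 0.06]
    - [0, -0.14, 0.06]
  rot:
    - [0, 0, 0]
    - [0, 0, 0]
    - [0, 0, 0]
    - [0, 0, 0]
    - [0, 0, 0]

```text
clock: 5.45
tool_pos: [0.5794, 0.2534, 0.2921]
ee_rot: [-2.045, -2.384, 0.002]
ft_force: [-0.5, -0.1, -2.2]
grip_width: 0.244
grasp_force: 78.3
```

```bash
python3 -c "
from h import *
plan(SEAT+n*.113,seatR(35))
grab('side','s1')"
```

```text
off [0.032, -0.1966, -0.0444] rot [40.9, -14.42, -160.89]
off [0.032, -0.1966, -0.0444] rot [-9.92, -28.43, 13.55]
pos [0.5794 0.2534 0.2921] q [ 0.33  0.06  1.62 -0.    1.47  0.18] t 5.45 F [-0.5 -0.1 -2.2] [0.01 0.03 0.02] grip 0.244 78.3019208908081
```

View pics/s1.png

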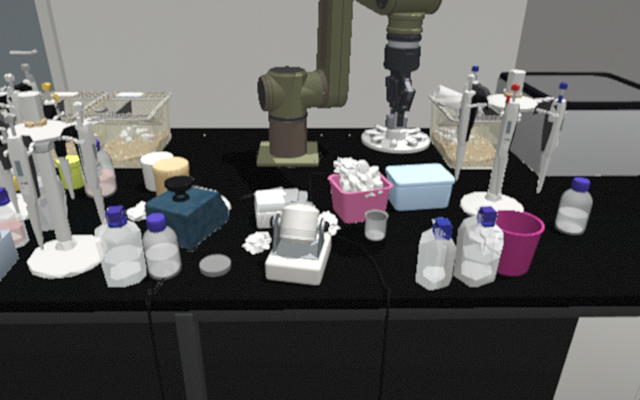

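The disc hangs level in the gripper at about (397,138). Next I tilt it and move above the shaft.

play_rows:
  offset:
    - [0.006, -0.04, 0]
    - [0.012, -0.08, 0]
    - [0.019, -0.12, -0.01]
    - [0.026, -0.16, -0.025]
    - [0.032, -0.1966, -0.044]
  rot:
    - [-2, -5.7, 2.7]
    - [-4, -11.4, 5.4]
    - [-6, -17.1, 8.1]
    - [-8, -22.7, 10.8]
    - [-9.92, -28.43, 13.55]

```text
clock: 6.0
tool_pos: [0.6119, 0.058, 0.2485]
ee_rot: [1.459, 2.197, 0.26]
ft_force: [0.0, -0.4, -1.9]
grip_width: 0.246
grasp_force: 78.8
```

play_rows:
  offset:
    - [0, 0, 0]
    - [0, 0, 0]
    - [0, 0, 0]
    - [0, 0, 0]
    - [0, 0, 0]
  rot:
    - [0, 0, 0]
    - [0, 0, 0]
    - [0, 0, 0]
    - [0, 0, 0]
    - [0, 0, 0]

```text
clock: 6.5
tool_pos: [0.6129, 0.0598, 0.2505]
ee_rot: [1.462, 2.198, 0.261]
ft_force: [0.3, -0.1, -2.0]
grip_width: 0.244
grasp_force: 79.0
```

```bash
python3 - <<'E'
from h import *
plan(SEAT+n*.065,seatR(35)); s=ctrl.sense()
d=grab('top','t3');W=world(d)
print('n',n.round(4))
# plate of the disc seen from above: tubes/plate ring; check plate circle centre
tp=s['tool_pos'];tz=R.from_rotvec(s['ee_rot']).apply([0,0,1])
p=W.reshape(-1,3);p=p[np.linalg.norm(p-tp,axis=1)<.13]
h=(p-tp)@tz; print(np.histogram(h*1000,bins=np.arange(-20,50,3)))
k=(h>.022)&(h<.031);c=(p[k]-tp); x=np.cross(ys,n)
print(k.sum(),np.c_[c@xs,c@ys].min(0),np.c_[c@xs,c@ys].max(0),cv2.minEnclosingCircle((np.c_[c@xs,c@ys]*1000).astype(np.float32)))
cv2.imwrite('pics/c3.png',cv2.resize(d['image'][110:240,250:400,::-1],None,fx=4.6,fy=4.6,interpolation=cv2.INTER_CUBIC))
E
```

```text
off [0.0219, -0.0081, -0.0444] rot [-88.1, 19.16, 155.68]
off [0.0219, -0.0081, -0.0444] rot [-0.03, 0.16, -0.15]
pos [0.6129 0.0598 0.2505] q [ 0.07 -0.24  2.03 -0.19  0.85 -0.24] t 6.5 F [ 0.3 -0.1 -2. ] [ 0.09  0.4  -0.05] grip 0.244 78.95945191383362
n [-0.4883  0.1074  0.866 ]
(array([  7,   2,   5,   8,   4,   3,   2,   3,  11,   7,  11,  99, 149,
        92,  40, 365, 837, 161,   5,   1,   0,   0,   0]), array([-20, -17, -14, -11,  -8,  -5,  -2,   1,   4,   7,  10,  13,  16,
        19,  22,  25,  28,  31,  34,  37,  40,  43,  46,  49]))
1242 [-0.04826833 -0.07347438] [0.07476268 0.0751538 ] ((0.23348484933376312, 0.785841703414917), 75.1660385131836)
```

View pics/c3.png

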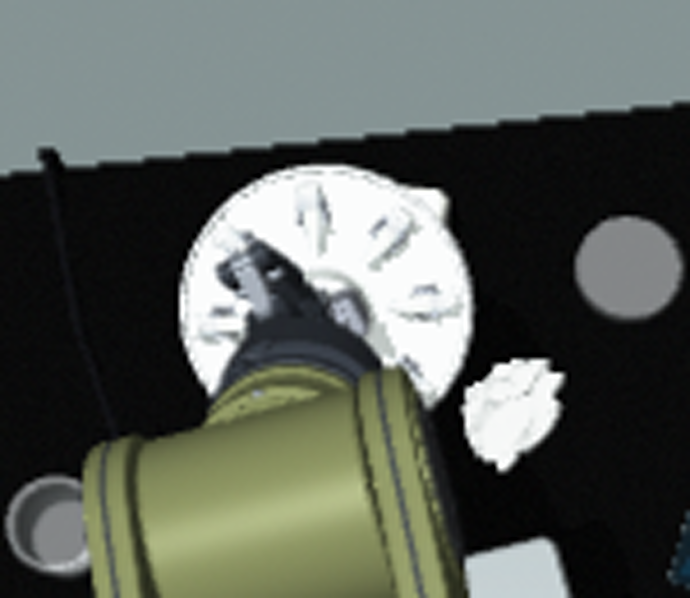

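The disc sits centred on the tool axis within about 1 mm, with the bar gripped at about (345,300). Next I advance along the shaft axis.

play_rows:
  offset:
    - [0.005, -0.002, -0.01]
    - [0.012, -0.0045, -0.024]
    - [0.018, -0.0067, -0.036]
    - [0.0219, -0.0081, -0.0444]
    - [0.0219, -0.0081, -0.0444]
  rot:
    - [0, 0.16, -0.15]
    - [0, 0.16, -0.15]
    - [0, 0.16, -0.15]
    - [0, 0.16, -0.15]
    - [0, 0.16, -0.15]

```text
clock: 7.05
tool_pos: [0.6328, 0.0502, 0.2008]
ee_rot: [1.471, 2.202, 0.251]
ft_force: [-0.6, 0.2, -1.4]
grip_width: 0.241
grasp_force: 79.0
```

```bash
cat >> h.py <<'E'
def st(off=.033,a=35):
    s=ctrl.sense(); e=s['tool_pos']-SEAT; Rc=R.from_rotvec(s['ee_rot'])
    er=np.degrees((Rc*seatR(a).inv()).as_rotvec()); er2=np.degrees((Rc*(seatR(a)*R.from_euler('z',180,degrees=True)).inv()).as_rotvec())
    er=min(er,er2,key=np.linalg.norm); f=s['ft_force'];t=s['ft_torque']
    print('h %.1f lat x %.1f y %.1f mm'%((e@n-off)*1000,e@xs*1000,e@ys*1000),'rot x,y,n',(er@np.c_[xs,ys,n]).round(2),'F x,y,n',(f@np.c_[xs,ys,n]).round(1),'T',(t@np.c_[xs,ys,n]).round(2),'t',s['clock'],'grip',s['grip_width'].round(3))
E
python3 -c "
from h import *
st(); print((n*.001).round(5),xs.round(3),ys.round(3)); plan(SEAT+n*.051,seatR(35))"
```

```text
Traceback (most recent call last):
  File "h.py", line 32, in st
    print('h %.1f lat x %.1f y %.1f mm'%((e@n-off)*1000,e@xs*1000,e@ys*1000),'rot x,y,n',(er@np.c_[xs,ys,n]).round(2),'F x,y,n',(f@np.c_[xs,ys,n]).round(1),'T',(t@np.c_[xs,ys,n]).round(2),'t',s['clock'],'grip',s['grip_width'].round(3))
                                                                                                                                                                                                                  ^^^^^^^^^^^^^^^^^^^^^
AttributeError: 'float' object has no attribute 'round'
```

play_rows:
  offset:
    - [0, 0, 0]
    - [0, 0, 0]
    - [0, 0, 0]
    - [0, 0, 0]
    - [0, 0, 0]
  rot:
    - [0, 0, 0]
    - [0, 0, 0]
    - [0, 0, 0]
    - [0, 0, 0]
    - [0, 0, 0]

```text
clock: 7.55
tool_pos: [0.6338, 0.0507, 0.2048]
ee_rot: [1.468, 2.198, 0.256]
ft_force: [-0.4, -0.3, -1.7]
grip_width: 0.24
grasp_force: 79.0
```

```bash
sed -i "s/s\['grip_width'\].round(3)/round(s['grip_width'],3)/" h.py
python3 -c "
from h import *
st(); print((n*.001).round(5),xs.round(3),ys.round(3)); plan(SEAT+n*.051,seatR(35))"
```

```text
h 31.3 lat x -1.4 y -1.2 mm rot x,y,n [-0.04  0.07 -0.05] F x,y,n [-1.2 -0.4 -1.3] T [ 0.03  0.42 -0.04] t 7.55 grip 0.24
[-0.00049  0.00011  0.00087] [ 0.846 -0.186  0.5  ] [ 0.215  0.977 -0.   ]
off [0.0079, -0.0005, -0.0109] rot [87.77, -19.36, -155.9]
off [0.0079, -0.0005, -0.0109] rot [-0.01, -0.07, 0.07]
pos [0.6338 0.0507 0.2048] q [ 0.05 -0.15  2.03 -0.19  0.76 -0.23] t 7.55 F [-0.4 -0.3 -1.7] [ 0.13  0.4  -0.02] grip 0.24 78.97426843643188
```

play_rows:
  offset:
    - [0.0014, 0, -0.0005]
    - [0.003, -0.0003, -0.003]
    - [0.005, -0.0006, -0.006]
    - [0.0078, -0.0009, -0.0109]
    - [0.0078, -0.0009, -0.0109]
  rot:
    - [0, 0, 0]
    - [0, 0, 0]
    - [0, 0, 0]
    - [0, 0, 0]
    - [0, 0, 0]

```text
clock: 8.05
tool_pos: [0.6411, 0.0496, 0.1918]
ee_rot: [1.469, 2.2, 0.254]
ft_force: [-0.3, 0.1, -1.1]
grip_width: 0.239
grasp_force: 79.0
```

play_rows:
  offset:
    - [0, 0, 0]
    - [0, 0, 0]
    - [0, 0, 0]
    - [0, 0, 0]
    - [0, 0, 0]
  rot:
    - [0, 0, 0]
    - [0, 0, 0]
    - [0, 0, 0]
    - [0, 0, 0]
    - [0, 0, 0]

```text
clock: 8.55
tool_pos: [0.6415, 0.0498, 0.1936]
ee_rot: [1.468, 2.198, 0.256]
ft_force: [0.8, 1.0, -2.1]
grip_width: 0.244
grasp_force: 79.0
```

```bash
python3 -c "
from h import *
st(); plan(SEAT+n*.047,seatR(35))"
```

```text
h 17.7 lat x -0.2 y -0.4 mm rot x,y,n [-0.05  0.1  -0.05] F x,y,n [-0.6  1.1 -2.1] T [-0.01  0.42 -0.  ] t 8.55 grip 0.244
off [0.0021, -0.0, -0.0031] rot [87.73, -19.37, -155.92]
off [0.0021, -0.0, -0.0031] rot [-0.0, -0.1, 0.07]
pos [0.6415 0.0498 0.1936] q [ 0.05 -0.12  2.02 -0.2   0.74 -0.23] t 8.55 F [ 0.8  1.  -2.1] [ 0.08  0.41 -0.01] grip 0.244 78.98987889289856
```

play_rows:
  offset:
    - [0.0005, -0.0001, -0.0009]
    - [0.001, -0.0002, -0.0017]
    - [0.0015, -0.0003, -0.0026]
    - [0.002, -0.0004, -0.0035]
    - [0.002, -0.0004, -0.0035]
  rot:
    - [0, 0, 0]
    - [0, 0, 0]
    - [0, 0, 0]
    - [0, 0, 0]
    - [0, 0, 0]

```text
clock: 9.05
tool_pos: [0.6434, 0.0493, 0.1896]
ee_rot: [1.468, 2.199, 0.255]
ft_force: [-0.5, -0.6, -1.2]
grip_width: 0.237
grasp_force: 79.0
```

```bash
python3 -c "
from h import *
st()"
```

```text
h 13.3 lat x -0.6 y -0.5 mm rot x,y,n [-0.06  0.14 -0.05] F x,y,n [-0.9 -0.7 -0.8] T [-0.02  0.39 -0.  ] t 9.05 grip 0.237
```

play_rows:
  offset:
    - [0.0005, -0.0001, -0.0009]
    - [0.001, -0.0002, -0.0017]
    - [0.0015, -0.0003, -0.0026]
    - [0.0015, -0.0003, -0.0026]
    - [0.0015, -0.0003, -0.0026]
  rot:
    - [0, 0, 0]
    - [0, 0, 0]
    - [0, 0, 0]
    - [0, 0, 0]
    - [0, 0, 0]

```text
clock: 9.55
tool_pos: [0.645, 0.049, 0.1872]
ee_rot: [1.468, 2.199, 0.255]
ft_force: [0.5, 0.6, -1.7]
grip_width: 0.241
grasp_force: 79.0
```

```bash
python3 -c "
from h import *
st()"
```

```text
h 10.4 lat x -0.4 y -0.4 mm rot x,y,n [-0.06  0.13 -0.05] F x,y,n [-0.5  0.7 -1.6] T [-0.01  0.4  -0.01] t 9.55 grip 0.241
```

play_rows:
  offset:
    - [0.0005, -0.0001, -0.0009]
    - [0.001, -0.0002, -0.0017]
    - [0.0015, -0.0003, -0.0026]
    - [0.0015, -0.0003, -0.0026]
    - [0.0015, -0.0003, -0.0026]
  rot:
    - [0, 0, 0]
    - [0, 0, 0]
    - [0, 0, 0]
    - [0, 0, 0]
    - [0, 0, 0]

```text
clock: 10.05
tool_pos: [0.6465, 0.0487, 0.1846]
ee_rot: [1.468, 2.199, 0.255]
ft_force: [0.9, -0.2, -1.6]
grip_width: 0.239
grasp_force: 79.0
```

```bash
python3 -c "
from h import *
st()"
```

```text
h 7.4 lat x -0.4 y -0.4 mm rot x,y,n [-0.06  0.13 -0.05] F x,y,n [ 0.  -0.  -1.9] T [-0.    0.38  0.01] t 10.05 grip 0.239
```

It is already below the 10 mm stop without resistance, so the flats match. Carrying on down.

play_rows:
  offset:
    - [0.0005, -0.0001, -0.0009]
    - [0.001, -0.0002, -0.0017]
    - [0.0015, -0.0003, -0.0026]
    - [0.002, -0.0004, -0.0035]
    - [0.002, -0.0004, -0.0035]
  rot:
    - [0, 0, 0]
    - [0, 0, 0]
    - [0, 0, 0]
    - [0, 0, 0]
    - [0, 0, 0]

```text
clock: 10.55
tool_pos: [0.6484, 0.0483, 0.1809]
ee_rot: [1.468, 2.199, 0.255]
ft_force: [0.2, 0.1, -1.7]
grip_width: 0.243
grasp_force: 79.0
```

```bash
python3 -c "
from h import *
st()"
```

```text
h 3.2 lat x -0.5 y -0.4 mm rot x,y,n [-0.06  0.14 -0.05] F x,y,n [-0.7  0.1 -1.6] T [-0.06  0.38  0.02] t 10.55 grip 0.243
```

play_rows:
  offset:
    - [0.0003, 0, -0.0004]
    - [0.0005, -0.0001, -0.0009]
    - [0.0007, -0.0001, -0.0013]
    - [0.001, -0.0002, -0.0017]
    - [0.001, -0.0002, -0.0017]
  rot:
    - [0, 0, 0]
    - [0, 0, 0]
    - [0, 0, 0]
    - [0, 0, 0]
    - [0, 0, 0]

```text
clock: 11.05
tool_pos: [0.6495, 0.0481, 0.1794]
ee_rot: [1.468, 2.199, 0.255]
ft_force: [-0.7, -0.2, -2.1]
grip_width: 0.238
grasp_force: 79.0
```

```bash
python3 -c "
from h import *
st()"
```

```text
h 1.3 lat x -0.3 y -0.3 mm rot x,y,n [-0.06  0.12 -0.05] F x,y,n [-1.6 -0.3 -1.5] T [ 0.03  0.32 -0.03] t 11.05 grip 0.238
```

play_rows:
  offset:
    - [0.0003, 0, -0.0004]
    - [0.0005, -0.0001, -0.0009]
    - [0.0007, -0.0001, -0.0013]
    - [0.0007, -0.0001, -0.0013]
    - [0.0007, -0.0001, -0.0013]
  rot:
    - [0, 0, 0]
    - [0, 0, 0]
    - [0, 0, 0]
    - [0, 0, 0]
    - [0, 0, 0]

```text
clock: 11.55
tool_pos: [0.65, 0.0481, 0.1789]
ee_rot: [1.468, 2.199, 0.255]
ft_force: [-5.8, 0.3, 3.2]
grip_width: 0.245
grasp_force: 80.3
```

```bash
python3 -c "
from h import *
st()"
```

```text
h 0.7 lat x -0.1 y -0.3 mm rot x,y,n [-0.07  0.13 -0.05] F x,y,n [-3.4 -0.9  5.7] T [-0.15  0.87 -0.03] t 11.55 grip 0.245
```

play_rows:
  offset:
    - [0.0003, 0, -0.0004]
    - [0.0005, -0.0001, -0.0009]
    - [0.0005, -0.0001, -0.0009]
    - [0.0005, -0.0001, -0.0009]
    - [0.0005, -0.0001, -0.0009]
  rot:
    - [0, 0, 0]
    - [0, 0, 0]
    - [0, 0, 0]
    - [0, 0, 0]
    - [0, 0, 0]

```text
clock: 12.05
tool_pos: [0.6501, 0.0481, 0.1789]
ee_rot: [1.469, 2.199, 0.254]
ft_force: [-13.0, 2.3, 8.5]
grip_width: 0.242
grasp_force: 81.5
```

```bash
python3 -c "
from h import *
st()"
```

```text
h 0.6 lat x -0.0 y -0.2 mm rot x,y,n [-0.09  0.17 -0.06] F x,y,n [-7.2 -0.6 14. ] T [-0.34  1.49 -0.06] t 12.05 grip 0.242
```

play_rows:
  offset:
    - [0, 0, -0.0004]
    - [0.0002, 0, -0.0011]
    - [0.0002, 0, -0.0011]
    - [0.0002, 0, -0.0011]
    - [0.0002, 0, -0.0011]
  rot:
    - [0, 0, 0]
    - [0, 0, 0]
    - [0, 0, 0]
    - [0, 0, 0]
    - [0, 0, 0]

```text
clock: 12.55
tool_pos: [0.6502, 0.0481, 0.1789]
ee_rot: [1.469, 2.199, 0.254]
ft_force: [-19.4, 1.3, 15.1]
grip_width: 0.242
grasp_force: 82.6
```

```bash
python3 - <<'E'
from h import *
st(); 
D=[]
for i in range(3): D.append(ctrl.get_image('top'))
d=D[0]; d['range_z']=np.median([x['range_z'] for x in D],0);W=world(d)
p=W.reshape(-1,3)-SEAT; h=p@n; c=np.c_[p@xs,p@ys]; r=np.hypot(*c.T)
k=(r<.073)&(r>.028)&(h>.001)&(h<.012); print(k.sum(),'plate top h',np.median(h[k]))
A=np.c_[c[k],np.ones(k.sum())]; 
for _ in range(4):
    s=np.linalg.lstsq(A,h[k],rcond=None)[0]; res=h[k]-A@s; 
    kk=np.where(k)[0][np.abs(res)<.0025]; k=np.zeros(len(h),bool);k[kk]=True; A=np.c_[c[k],np.ones(k.sum())]
print('slopes deg',np.degrees(s[:2]),'h',s[2]*1000,k.sum())
E
```

```text
h 0.6 lat x 0.1 y -0.2 mm rot x,y,n [-0.1   0.16 -0.06] F x,y,n [-9.1 -2.9 22.7] T [-0.55  1.87  0.04] t 12.55 grip 0.242
993 plate top h 0.004237543146488703
slopes deg [-0.22714923 -0.18515828] h 4.276494392983628 932
```

The disc is seated: 22 N gives no further motion, and the plate lies parallel to the flange within 0.3°. I relieve the push, then open partly.

play_rows:
  offset:
    - [-0.0006, 0.0001, 0.0008]
    - [-0.001, 0.0002, 0.0015]
    - [-0.0012, 0.0003, 0.0018]
    - [-0.0012, 0.0003, 0.0018]
    - [-0.0012, 0.0003, 0.0018]
  rot:
    - [0, 0, 0]
    - [0, 0, 0]
    - [0, 0, 0]
    - [0, 0, 0]
    - [0, 0, 0]

```text
clock: 13.2
tool_pos: [0.65, 0.0481, 0.1789]
ee_rot: [1.468, 2.198, 0.256]
ft_force: [-6.7, -0.0, 5.4]
grip_width: 0.245
grasp_force: 80.2
```

```bash
python3 -c "
from h import *
st()"
```

```text
h 0.7 lat x -0.2 y -0.2 mm rot x,y,n [-0.06  0.07 -0.05] F x,y,n [-2.9 -1.5  7.9] T [-0.27  0.59  0.01] t 13.2 grip 0.245
```

play_rows:
  offset:
    - [0, 0, 0]
    - [0, 0, 0]
    - [0, 0, 0]
    - [0, 0, 0]
    - [0, 0, 0]
  rot:
    - [0, 0, 0]
    - [0, 0, 0]
    - [0, 0, 0]
    - [0, 0, 0]
    - [0, 0, 0]
  claw: 0.5

```text
clock: 13.7
tool_pos: [0.6497, 0.0483, 0.1778]
ee_rot: [1.468, 2.199, 0.255]
ft_force: [0.0, 0.5, -0.4]
grip_width: 0.501
grasp_force: 0.0
```

play_rows:
  offset:
    - [-0.002, 0.0005, 0.0035]
    - [-0.005, 0.001, 0.009]
    - [-0.01, 0.002, 0.017]
    - [-0.017, 0.004, 0.03]
    - [-0.024, 0.005, 0.043]
  rot:
    - [0, 0, 0]
    - [0, 0, 0]
    - [0, 0, 0]
    - [0, 0, 0]
    - [0, 0, 0]

```text
clock: 14.2
tool_pos: [0.6252, 0.0535, 0.2225]
ee_rot: [1.468, 2.198, 0.256]
ft_force: [-0.4, -0.5, 0.2]
grip_width: 0.497
grasp_force: 0.0
```

play_rows:
  offset:
    - [-0.02, 0.004, 0.03]
    - [-0.05, 0.01, 0.06]
    - [-0.09, 0.02, 0.09]
    - [-0.13, 0.02, 0.11]
    - [-0.16, 0.02, 0.12]
  rot:
    - [0, 0, 0]
    - [0, 0, 0]
    - [0, 0, 0]
    - [0, 0, 0]
    - [0, 0, 0]

```text
clock: 14.7
tool_pos: [0.464, 0.0736, 0.3458]
ee_rot: [1.465, 2.194, 0.261]
ft_force: [-0.8, 0.7, 1.0]
grip_width: 0.501
grasp_force: 0.0
```

```bash
python3 - <<'E'
from h import *
st()
D=[grab('top','f0')]+[ctrl.get_image('top') for i in range(4)]
d=D[0]; d['range_z']=np.median([x['range_z'] for x in D],0);W=world(d)
p=W.reshape(-1,3)-SEAT; h=p@n; c=np.c_[p@xs,p@ys]; r=np.hypot(*c.T)
k=(r<.073)&(r>.028)&(h>.001)&(h<.012); A=np.c_[c[k],np.ones(k.sum())]
for _ in range(4):
    s=np.linalg.lstsq(A,h[k],rcond=None)[0]; res=h[k]-A@s
    kk=np.where(k)[0][np.abs(res)<.0025]; k=np.zeros(len(h),bool);k[kk]=True; A=np.c_[c[k],np.ones(k.sum())]
print('slopes deg',np.degrees(s[:2]),'h',s[2]*1000,k.sum(),cv2.minEnclosingCircle((c[k]*1000).astype(np.float32)))
b=(r<.03)&(h>.05)&(h<.068); print('bar top',b.sum(),np.median(h[b])*1000,cv2.minAreaRect((c[b]*1000).astype(np.float32)))
a=cv2.resize(d['image'][110:240,220:400,::-1],None,fx=3,fy=3,interpolation=cv2.INTER_CUBIC)
e=grab('side','f1')['image'][170:300,220:400,::-1]; cv2.imwrite('pics/c4.png',np.vstack([a[:, :540],cv2.resize(e,None,fx=3,fy=3)])[:, :][::1] if 0 else cv2.resize(np.hstack([a,cv2.resize(e,(540,390))]),(800,290)))
E
```

```text
h 238.8 lat x -78.7 y -15.3 mm rot x,y,n [ 0.09 -0.24 -0.08] F x,y,n [-0.3  0.5  1.3] T [-0.01  0.19 -0.01] t 14.7 grip 0.501
slopes deg [ 0.07515848 -0.01009906] h 4.491444860692135 1539 ((0.011733447201550007, -0.040938593447208405), 72.96276092529297)
bar top 170 58.84429381797229 ((-1.49493408203125, 0.3033103942871094), (22.958602905273438, 45.56321716308594), 32.686668395996094)
```

View pics/c4.png

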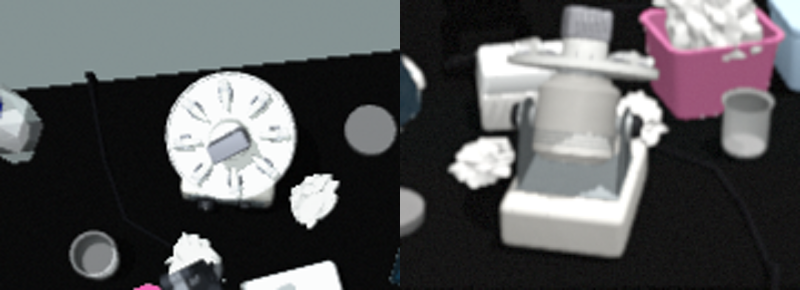

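The disc sits flush on the flange at (230,137), parallel within 0.1°. The grip bar top is 59 mm above the seat (60 nominal). Beaker, dish and rack stand where they were.

```bash
python3 -c "
from station import ctrl
print(ctrl.finish_job())"
```

```text
the job is handed in; nothing more can be done
None
```

The tube disc is back on the rotator, flats engaged on the first approach without turning, flush on the drive flange and released; the job is handed in at about 15 s, and the tip rack, beaker, bottle and petri dish were not touched.

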